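# Line up the motors by size on the test strip

### The arm

A 6-joint arm with a two-finger parallel gripper is mounted at the origin on the work surface. World frame = base frame: x ahead of the robot, y to its left, z up, the work surface at z = 0. Lengths are in m, angles in rad, forces in N, time in s.
With the tool pointing down it reaches from about 0.325 to 0.775 m from the base axis. Payload 5.5 kg.
Tool frame: the origin (TCP) lies on the centre line of the jaws, within the pads' length; the fingertips stand 22 mm ahead of it and the grasp point (between the pads) lies 3 mm ahead of it; z points along the fingers, x is the direction in which the jaws open and shut, and the axes are right-handed (so a half turn about z gives the same grasp; the last joint's range is limited). The gripper opens to 85 mm and grips with 20 to 120 N. Pads are 22 mm wide; open, the fingers measure 114 mm over their backs; the gripper's body (76 mm by 85 mm) begins 54 mm behind the grasp point. The pads swing forward as they close: fully open they stand 13 mm farther back than shut.
Start: joints at [-1.294, 0.091, 1.231, -0, 1.82, -0.057], TCP at [0.197, -0.567, 0.253] pointing down, gripper open.
Joint ranges: [-2.87, 2.87], [-0.86, 2.18], [0.17, 2.46], [-1.51, 4.65], [0.06, 2.69], [-2.65, 2.65]. Speed limits (rad/s): [2.57, 2.57, 3.01, 3.14, 3.14, 3.14].

### API

Orientations are given as a rotation vector (axis times angle).
In Python, from station import r, cams gives the robot as it stands.
- The arm moves only by the tool step_arm, never from a script. Its argument "plan" is a list of rows, each a list of 3 entries, a list of its own where there are three numbers: the shift along the tool's x, y, z in cm, then the turn about the tool's z in degrees, then the closure, from -1 (fully open) to 1 (shut). In form: [[[x, y, z], yaw, hand], ...]. A call has 1 to 5 rows; each row shifts and turns the pose as measured when the row begins, along the tool's axes as they then stand; what a row does not reach is not made up. A row lasts 1/10 s, in which the tool goes at most 50 mm and 8.59 degrees, less where a joint would pass 70% of its speed; a pose out of reach is approached as far as the arm can. A call with a gripper value outside its range is refused whole. The fingers move at their own pace and stop on an object; "grip_force" is the grip in N (left out, the last holds). Time passes only in rows, so rows that do not move let the fingers close. It gives the time, the measured TCP pose, the force and the opening at its end, in the units of the state.
- r.get_obs(): the state, without advancing time (a new reading comes with each control period).
- cams.read_camera(name): name is "side" or "top"; returns a dict with "image" (384x512x3 uint8, red, green, blue), "fx", "fy", "cx", "cy" (pixels), "R" (3x3) and "t" (3): a world point X has camera coordinates R X + t. Camera axes: x right, y down, z forward; pixel columns grow to the right and rows downward; lengths in m; the calibration is good to about 2 mm. A picture is of the moment at which its call begins. There is no depth.
- r.close_job(): hands the job in, once; it reports no verdict.
The state is a dict: "t": time; "joint_pos": joint angles; "dq": joint speeds; "joint_torque": joint torques, N m; "position": TCP position; "tcp_rot": TCP orientation; "contact_force": force on the tool from outside, world axes, zero at the start; "wrist_torque": the same for the moment, N m; "opening": finger opening in m.
Only numpy, scipy, OpenCV 4.12 (cv2) and the standard library are available. Lean on these libraries where they do the work, as an engineer would, in place of code of your own. Each camera call takes 0.05 s, during which the arm holds its last target. There are 200 camera calls.

### The job

Set the four loose motors upright, shaft up, on the four cork pads of the test strip, one in the middle of each pad, in order of size: the smallest on the pad next to the grey test box and each one larger than the last, so that the largest is farthest from it. Set them down gently, never tip one over, and leave all four standing free.

Things in the scene. Friction and masses are not known exactly. Their poses are not given: they have to be found in the camera images.
- motor_a: The smallest of the four motors: an upright steel cylinder with black end caps, 36 mm in diameter and 54 mm high, plus a thin shaft, 6 mm thick, standing 16 mm out of its top. Starts upright on the table. Origin: centre of its underside; z points up along the shaft. Round: yaw means nothing. About 0.18 kg (varies by a quarter).
- motor_b: The second smallest of the four motors: an upright steel cylinder with black end caps, 42 mm in diameter and 66 mm high, plus a thin shaft, 6 mm thick, standing 16 mm out of its top. Starts upright on the table. Origin: centre of its underside; z points up along the shaft. Round: yaw means nothing. About 0.27 kg (varies by a quarter).
- motor_c: The second largest of the four motors: an upright steel cylinder with black end caps, 48 mm in diameter and 78 mm high, plus a thin shaft, 6 mm thick, standing 16 mm out of its top. Starts upright on the table. Origin: centre of its underside; z points up along the shaft. Round: yaw means nothing. About 0.4 kg (varies by a quarter).
- motor_d: The largest of the four motors: an upright steel cylinder with black end caps, 54 mm in diameter and 90 mm high, plus a thin shaft, 6 mm thick, standing 16 mm out of its top. Starts upright on the table. Origin: centre of its underside; z points up along the shaft. Round: yaw means nothing. About 0.55 kg (varies by a quarter).
- pad_1: One of four like square cork pads, 64 x 64 x 6 mm, in a straight row, 80 mm centre to centre, on an aluminium strip (86 x 480 mm, 8 mm thick) fixed to the table. Origin: centre of its underside, 8 mm above the table, so a motor on it stands 14 mm above the table. y axis along the row. Names do not tell the order in the row: go by position.
- pad_2: One of four like square cork pads, 64 x 64 x 6 mm, in a straight row, 80 mm centre to centre, on an aluminium strip (86 x 480 mm, 8 mm thick) fixed to the table. Origin: centre of its underside, 8 mm above the table, so a motor on it stands 14 mm above the table. y axis along the row. Names do not tell the order in the row: go by position.
- pad_3: One of four like square cork pads, 64 x 64 x 6 mm, in a straight row, 80 mm centre to centre, on an aluminium strip (86 x 480 mm, 8 mm thick) fixed to the table. Origin: centre of its underside, 8 mm above the table, so a motor on it stands 14 mm above the table. y axis along the row. Names do not tell the order in the row: go by position.
- pad_4: One of four like square cork pads, 64 x 64 x 6 mm, in a straight row, 80 mm centre to centre, on an aluminium strip (86 x 480 mm, 8 mm thick) fixed to the table. Origin: centre of its underside, 8 mm above the table, so a motor on it stands 14 mm above the table. y axis along the row. Names do not tell the order in the row: go by position.
- tester: Small grey test box, 56 x 50 mm, 42 mm high, round black socket on top; fixed on the strip in line with the pads, at either end of the row, 80 mm from the nearest pad's centre. Origin: centre of its underside, 8 mm above the table. At the other end stands a yellow screw bin of the same footprint, 30 mm high.
Not all that is in view belongs to the job. What is shaped like the motor_b but green is not meant. What is shaped like the motor_a but green is not meant.

How it is judged:
At the end, for the whole second after the job is handed in: Each motor stands upright (within 0.1 rad) and at rest on a pad, its centre within 13 mm of the pad's centre; counted from the test box the motors stand in order smallest, second smallest, second largest, largest ((horizontal distance between motor_a and pad_1 below 0.013 m or horizontal distance between motor_a and pad_2 below 0.013 m or horizontal distance between motor_a and pad_3 below 0.013 m or horizontal distance between motor_a and pad_4 below 0.013 m) and horizontal distance between motor_a and tester between 0.055 and 0.105 m and height (world z) of motor_a between 0.01 and 0.019 m and angle between each of motor_a, motor_b, motor_c, motor_d's own z axis and vertical below 0.1 rad and linear speed of each of motor_a, motor_b, motor_c, motor_d below 0.02 m/s and angular speed of each of motor_a, motor_b, motor_c, motor_d below 0.2 rad/s and (horizontal distance between motor_b and pad_1 below 0.013 m or horizontal distance between motor_b and pad_2 below 0.013 m or horizontal distance between motor_b and pad_3 below 0.013 m or horizontal distance between motor_b and pad_4 below 0.013 m) and horizontal distance between motor_b and tester between 0.135 and 0.185 m and height (world z) of motor_b between 0.01 and 0.019 m and (horizontal distance between motor_c and pad_1 below 0.013 m or horizontal distance between motor_c and pad_2 below 0.013 m or horizontal distance between motor_c and pad_3 below 0.013 m or horizontal distance between motor_c and pad_4 below 0.013 m) and horizontal distance between motor_c and tester between 0.215 and 0.265 m and height (world z) of motor_c between 0.01 and 0.019 m and (horizontal distance between motor_d and pad_1 below 0.013 m or horizontal distance between motor_d and pad_2 below 0.013 m or horizontal distance between motor_d and pad_3 below 0.013 m or horizontal distance between motor_d and pad_4 below 0.013 m) and horizontal distance between motor_d and tester between 0.295 and 0.345 m and height (world z) of motor_d between 0.01 and 0.019 m); the robot touches nothing.
It fails at once if a motor is tipped over (angle between any of motor_a, motor_b, motor_c, motor_d's own z axis and vertical above 0.7 rad).
It fails at once if a motor is let fall (from more than about 1 cm) or flung: it moves faster than 0.4 m/s while the fingers do not hold it ((linear speed of motor_a above 0.4 m/s and contact force between motor_a and the fingers below 0.2 N) or (linear speed of motor_b above 0.4 m/s and contact force between motor_b and the fingers below 0.2 N) or (linear speed of motor_c above 0.4 m/s and contact force between motor_c and the fingers below 0.2 N) or (linear speed of motor_d above 0.4 m/s and contact force between motor_d and the fingers below 0.2 N)).
It fails at once if a motor is slammed onto a pad (more than 90 N) (contact force between any of motor_a, motor_b, motor_c, motor_d and pad_1 above 90 N or contact force between any of motor_a, motor_b, motor_c, motor_d and pad_2 above 90 N or contact force between any of motor_a, motor_b, motor_c, motor_d and pad_3 above 90 N or contact force between any of motor_a, motor_b, motor_c, motor_d and pad_4 above 90 N).
It also fails if it takes over 112 s, if anything falls off the work surface, if the arm or the gripper's body presses on something with over 40 N, if the wrist force passes 120 N, or if a joint passes its speed limit or range.

## Working session

There is one attempt and no reset: what is moved stays moved. The work goes in short steps, Python scripts to look and compute and a tool call to move; the robot and the scene stay as the last step left them, time stands still between calls to the robot, and variables do not carry over. Pictures are saved under pics/ and viewed, about 12 in all and at most 16, crops included, and the job is handed in when it is done.

Besides the shell and the picture viewer there is one more tool, called after "Call:" as a command line: name --argument value ..., lists and objects as JSON in quotes. step_arm: Moves the arm, as the interface text tells. Its arguments: {"type":"object","properties":{"plan":{"type":"array","items":{"type":"array"}},"grip_force":{"type":"number"}},"required":["plan"]}

```bash
ls; mkdir -p pics; python3 - <<'E'
from station import r,cams
import cv2
for n in ("top","side"):
    c=cams.read_camera(n); cv2.imwrite(f"pics/{n}0.png",c["image"][:,:,::-1])
    print(n,c["fx"],c["fy"],c["cx"],c["cy"],c["R"],c["t"])
print(r.get_obs())
E
```

```text
pics
top 492.76017032079505 492.76017032079505 253.3349986144394 190.50893498676598 [[-0.0215416  -0.99960993 -0.0177748 ]
 [-0.99231018  0.02354506 -0.12151598]
 [ 0.12188709  0.01502046 -0.99243031]] [0.01080286 0.49992833 1.02059603]
side 346.9643639055922 346.9643639055922 256.1035379299682 198.4580474676506 [[-0.97674912 -0.21392894  0.01398447]
 [-0.15678867  0.66832606 -0.72715719]
 [ 0.14621379 -0.71244275 -0.68632853]] [0.51602072 0.11707837 0.73242767]
{'t': 0.1, 'joint_pos': array([-1.29367345e+00,  9.18120315e-02,  1.23177320e+00,  2.57319614e-05,
        1.81977479e+00, -5.67099287e-02]), 'dq': array([ 0.0004255 , -0.00201933, -0.00300868, -0.002093  , -0.00051308,
       -0.00032537]), 'joint_torque': array([ 2.32571358e-03, -4.60218358e+01, -4.19218254e+01, -1.35129853e-04,
        1.07026906e-02,  3.61054776e-05]), 'position': array([ 0.19654405, -0.56667857,  0.25224248]), 'tcp_rot': array([-2.55873223e+00,  1.82083145e+00,  2.14178931e-03]), 'contact_force': array([-0.32508868,  0.64295396,  1.35639409]), 'wrist_torque': array([ 0.00596797, -0.01080775,  0.01500569]), 'opening': 0.08542417545814246}
```

View pics/top0.png

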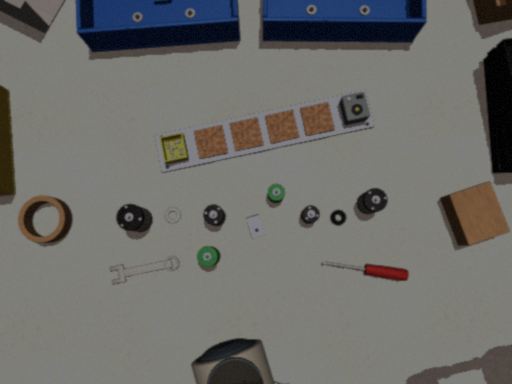

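View pics/side0.png

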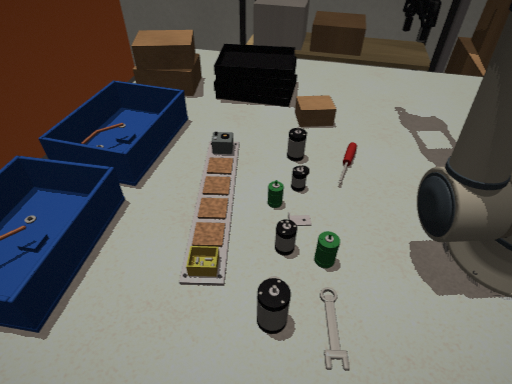

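The top view shows the strip with the bin at (175,149), pads at about (211,142), (247,134), (282,126) and (317,119), and the grey tester at (355,108). The dark motors are at about (130,217), (214,215), (310,214) and (373,201). The green decoys are at (276,192) and (208,257). I'll enlarge both views.

```bash
python3 - <<'E'
import cv2
t=cv2.imread("pics/top0.png")[85:275,100:400]; cv2.imwrite("pics/topc.png",cv2.resize(cv2.convertScaleAbs(t,alpha=1.5),None,fx=2.6,fy=2.6,interpolation=cv2.INTER_CUBIC))
t=cv2.imread("pics/side0.png")[120:340,180:350]; cv2.imwrite("pics/sidec.png",cv2.resize(cv2.convertScaleAbs(t,alpha=1.5),None,fx=2.7,fy=2.7,interpolation=cv2.INTER_CUBIC))
E
```

```text
(no output)
```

View pics/topc.png

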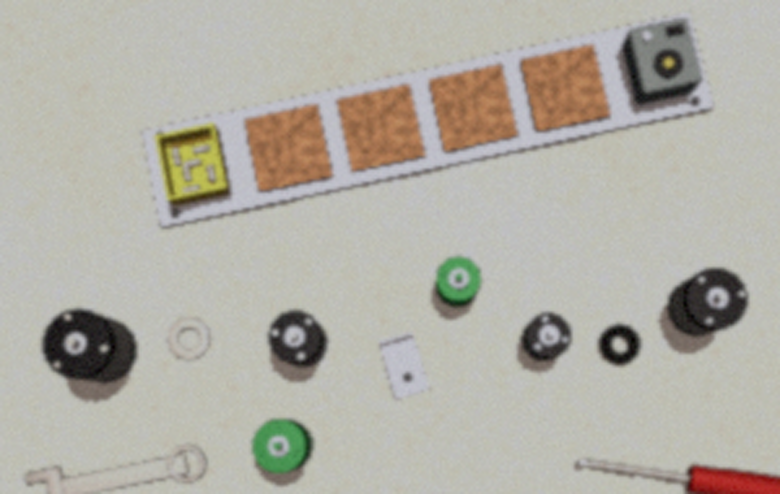

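View pics/sidec.png

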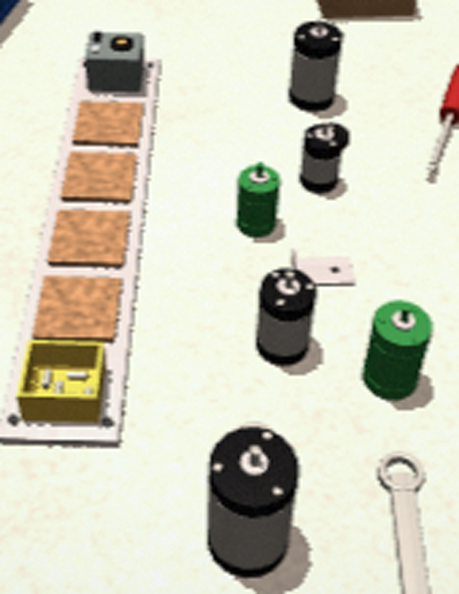

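The motors can be told apart by size. In the top crop, d is at the far left, b near (294,337), a near (548,336) and c near (717,299). Next I'll measure the shaft bosses in both views and the pads.

```bash
cat > h.py <<'E'
import numpy as np, cv2
from station import r,cams
from scipy.spatial.transform import Rotation as Ro
def ray(c,uv,z):
    d=c["R"].T@np.array([(uv[0]-c["cx"])/c["fx"],(uv[1]-c["cy"])/c["fy"],1]); o=-c["R"].T@c["t"]
    return o+d*(z-o[2])/d[2]
def proj(c,X):
    p=c["R"]@np.asarray(X)+c["t"]; return np.array([c["fx"]*p[0]/p[2]+c["cx"],c["fy"]*p[1]/p[2]+c["cy"]])
def rel(target):  # shift in tool axes (cm) to world target
    o=r.get_obs(); R=Ro.from_rotvec(o["tcp_rot"]).as_matrix()
    return np.round(R.T@(np.asarray(target)-o["position"])*100,2), np.degrees(np.arctan2(R[1,0],R[0,0]))
E
python3 - <<'E'
from h import *
T=cams.read_camera("top");S=cams.read_camera("side")
top={'a':(548,336),'b':(294,337),'c':(717,299),'d':(75,343)}
side={'a':(325,134),'b':(288,287),'c':(318,33),'d':(254,460)}
H={'a':.054,'b':.066,'c':.078,'d':.090}
for k in 'abcd':
    t=(100+top[k][0]/2.6-.3,85+top[k][1]/2.6-.3); s=(180+side[k][0]/2.7-.3,120+side[k][1]/2.7-.3)
    print(k,ray(T,t,H[k]+.003).round(4),ray(S,s,H[k]+.003).round(4))
hsv=cv2.cvtColor(T["image"],cv2.COLOR_RGB2HSV)
m=cv2.inRange(hsv,(4,100,60),(18,255,255)); m[:90]=0;m[170:]=0;m[:,:190]=0;m[:,340:]=0
m=cv2.morphologyEx(m,cv2.MORPH_CLOSE,np.ones((3,3)))
cs=[c for c in cv2.findContours(m,cv2.RETR_EXTERNAL,cv2.CHAIN_APPROX_NONE)[0] if cv2.contourArea(c)>300]
P=[ray(T,cv2.minAreaRect(c)[0],.014) for c in cs]; P.sort(key=lambda p:p[1])
for p in P: print(p.round(4))
P=np.array(P); d=P[-1]-P[0]; print(np.linalg.norm(np.diff(P,axis=0),axis=1), np.degrees(np.arctan2(d[1],d[0])))
print(ray(T,(100+669/2.6,85+63/2.6),.05))
print(rel((.4,0,.2)))
E
```

```text
a [ 0.4453 -0.1177  0.057 ] [ 0.4452 -0.1142  0.057 ]
b [0.4482 0.0829 0.069 ] [0.4487 0.087  0.069 ]
c [ 0.4693 -0.2471  0.081 ] [ 0.4701 -0.2397  0.081 ]
d [0.4457 0.2494 0.093 ] [0.4459 0.2501 0.093 ]
[ 0.6581 -0.1433  0.014 ]
[ 0.6429 -0.0652  0.014 ]
[0.6281 0.013  0.014 ]
[0.6127 0.0916 0.014 ]
[0.0795936  0.07960157 0.08004217] 100.93194446683349
[ 0.66666215 -0.22584078  0.05      ]
(array([-46.87, -37.79,   5.32]), np.float64(-70.87400510081021))
```

Call:
step_arm --plan '[[[-2.4,-4,0.5],0,-1],[[-2.4,-4,0.5],0,-1],[[-2.4,-4,0.5],0,-1],[[-2.4,-4,0.5],0,-1],[[-2.4,-4,0.5],0,-1]]' --grip_force 50

```text
t: 0.7
position: [0.3467, -0.3866, 0.2241]
tcp_rot: [-2.549, 1.835, 0.006]
contact_force: [1.1, 0.1, -0.4]
opening: 0.0855
```

Call:
step_arm --plan '[[[-2.4,-4,0.5],0,-1],[[-2.4,-4,0.5],0,-1],[[-2.4,-4,0.5],0,-1],[[-2.4,-4,0.5],0,-1],[[0,0,0],-8.2,-1]]'

```text
t: 1.2
position: [0.4739, -0.2331, 0.2017]
tcp_rot: [-2.676, 1.64, 0.007]
contact_force: [0.4, -0.9, 0.9]
opening: 0.085
```

Call:
step_arm --plan '[[[0,0,0],-8.2,-1],[[0,0,0],-8.2,-1],[[0,0,0],-8.2,-1],[[0,0,0],-8.2,-1],[[0,0,0],-8.2,-1]]'

```text
t: 1.7
position: [0.4751, -0.2295, 0.1999]
tcp_rot: [-3.088, 0.547, 0.01]
contact_force: [-0.2, -0.5, 0.2]
opening: 0.0856
```

Call:
step_arm --plan '[[[0,0,0],-8.2,-1],[[0,0,0],-8.2,-1],[[0,0,0],-8.2,-1],[[0,0,0],-8.2,-1],[[0,0,0],0,-1]]'

```text
t: 2.2
position: [0.4746, -0.2292, 0.1986]
tcp_rot: [-3.109, -0.388, 0.01]
contact_force: [-0.3, -0.1, -0.0]
opening: 0.0855
```

```bash
python3 - <<'E'
from h import *
print(r.get_obs()["position"],rel((.4697,-.2435,.055)))
E
```

```text
[ 0.47459389 -0.22915583  0.1985781 ] (array([-0.75,  1.4 , 14.35]), np.float64(14.222432029822988))
```

Call:
step_arm --plan '[[[-0.7,1.4,0],3.3,-1],[[0,0,4.5],0,-1],[[0,0,4.5],0,-1],[[0,0,2.5],0,-1],[[0,0,0],0,-1]]'

```text
t: 2.7
position: [0.4701, -0.2489, 0.0818]
tcp_rot: [-3.128, -0.247, 0.005]
contact_force: [-0.4, 0.4, 0.0]
opening: 0.0852
```

```bash
python3 - <<'E'
from h import *
print(r.get_obs()["position"],rel((.4697,-.2435,.055)))
S=cams.read_camera("side");im=S["image"][60:220,210:400,::-1]
cv2.imwrite("pics/s1.png",cv2.resize(im,None,fx=3.5,fy=3.5,interpolation=cv2.INTER_CUBIC))
E
```

```text
[ 0.47013931 -0.24889634  0.0817979 ] (array([ 0.05, -0.53,  2.68]), np.float64(9.03201853144452))
```

View pics/s1.png

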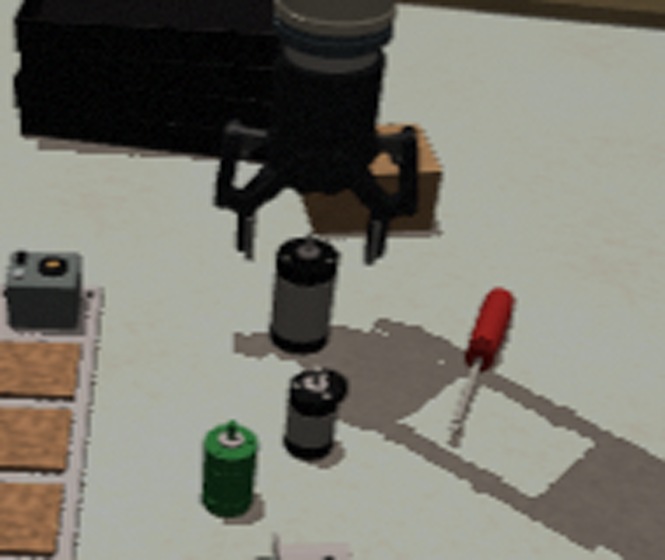

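Call:
step_arm --plan '[[[0,-0.4,1.5],-1.9,-1],[[0,0,1.2],0,-1],[[0,0,0],0,-0.4],[[0,0,0],0,0],[[0,0,0],0,0.3]]'

```text
t: 3.25
position: [0.4726, -0.2477, 0.0613]
tcp_rot: [3.124, 0.295, 0.009]
contact_force: [-0.5, -0.8, -1.7]
opening: 0.0471
```

Call:
step_arm --plan '[[[0,0,0],0,1],[[0,0,0],0,1],[[0,0,0],0,1]]'

```text
t: 3.55
position: [0.4725, -0.2474, 0.0611]
tcp_rot: [3.124, 0.295, 0.008]
contact_force: [0.8, -0.7, -1.3]
opening: 0.0469
```

```bash
python3 - <<'E'
from h import *
print(r.get_obs()["position"],rel((.6281,.013,.2)))
S=cams.read_camera("side");im=S["image"][60:220,210:400,::-1]
cv2.imwrite("pics/s2.png",cv2.resize(im,None,fx=3.5,fy=3.5,interpolation=cv2.INTER_CUBIC))
E
```

```text
[ 0.47249485 -0.24743569  0.06105466] (array([ 20.23, -22.62, -13.88]), np.float64(10.794224430278268))
```

View pics/s2.png

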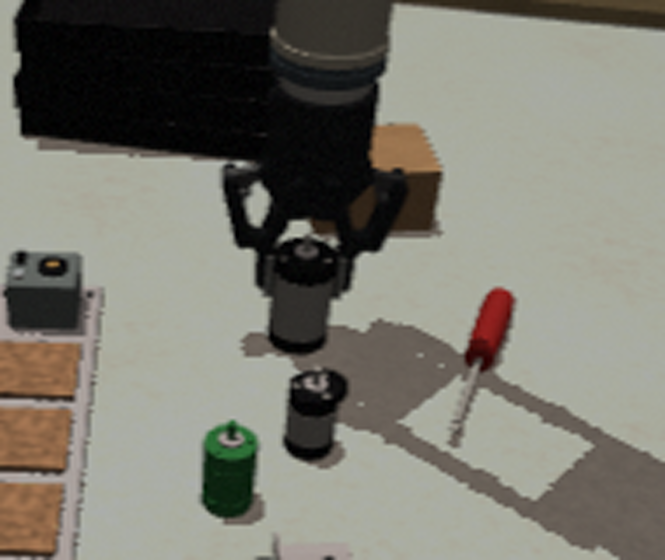

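Motor c is gripped with the opening at 47 mm. I'll lift it and carry it to its pad, third from the tester.

Call:
step_arm --plan '[[[0,0,-1],0,1],[[0,0,-3],0,1],[[0,0,-4],0,1],[[0,0,-3],0,1],[[0,0,0],0,1]]' --grip_force 60

```text
t: 4.1
position: [0.4706, -0.2463, 0.1741]
tcp_rot: [3.128, 0.295, 0.002]
contact_force: [0.6, 0.2, -3.3]
opening: 0.047
```

Call:
step_arm --plan '[[[1.5,-1.7,0],0,1],[[2.5,-2.8,0],0,1],[[2.7,-3,0],0,1],[[2.7,-3,0],0,1],[[2.7,-3,0],0,1]]'

```text
t: 4.6
position: [0.5643, -0.0912, 0.1686]
tcp_rot: [3.128, 0.279, -0.006]
contact_force: [0.8, -0.2, -3.2]
opening: 0.0469
```

Call:
step_arm --plan '[[[2.7,-3,0],0,1],[[2.5,-2.8,0],0,1],[[1.2,-1.4,0],0,1],[[0,0,0],0,1],[[0,0,0],0,1]]'

```text
t: 5.1
position: [0.615, 0.0005, 0.157]
tcp_rot: [-3.126, -0.29, 0.025]
contact_force: [-0.7, -0.3, -3.8]
opening: 0.0471
```

```bash
python3 - <<'E'
from h import *
print(r.get_obs()["position"],r.get_obs()["opening"],rel((.6281,.013,.076)))
S=cams.read_camera("side");im=S["image"][70:290,110:330,::-1]
cv2.imwrite("pics/s3.png",cv2.resize(im,None,fx=2.7,fy=2.7,interpolation=cv2.INTER_CUBIC))
E
```

```text
[6.15004040e-01 5.33785773e-04 1.56973988e-01] 0.04712933792879467 (array([ 1.64, -0.96,  8.08]), np.float64(10.602866602691412))
```

View pics/s3.png

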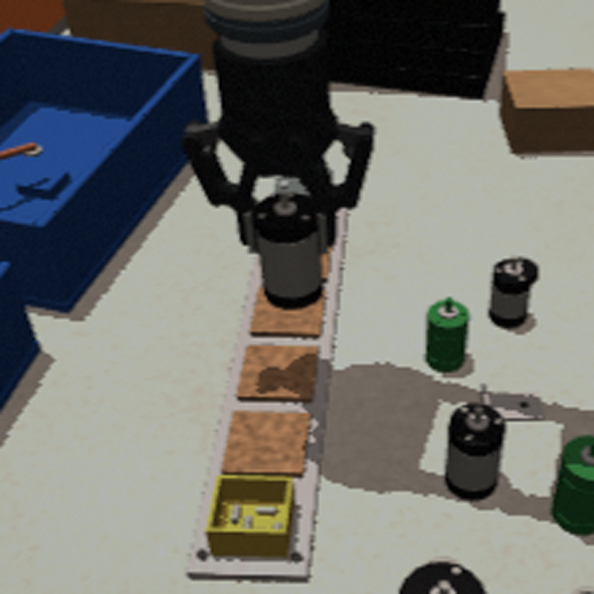

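```bash
python3 - <<'E'
from h import *
S=cams.read_camera("side"); print(ray(S,(110+287/2.7-.3,70+207/2.7-.3),.177), r.get_obs()["position"])
E
```

```text
[0.61239966 0.00441448 0.177     ] [ 6.14808813e-01 -2.10292656e-04  1.57360978e-01]
```

Call:
step_arm --plan '[[[1.6,-1,1],0,1],[[0,0,3],0,1],[[0,0,2],0,1],[[0,0,0],0,1],[[0,0,0],0,1]]'

```text
t: 5.7
position: [0.6274, 0.0067, 0.0974]
tcp_rot: [-3.129, -0.276, 0.02]
contact_force: [0.4, -0.3, -3.3]
opening: 0.0469
```

```bash
python3 - <<'E'
from h import *
print(r.get_obs()["position"],r.get_obs()["tcp_rot"],rel((.6281,.013,.075)))
E
```

```text
[0.62737683 0.00665822 0.09736855] [-3.12933203 -0.2756997   0.01950274] (array([ 0.21, -0.61,  2.24]), np.float64(10.070133287276168))
```

Call:
step_arm --plan '[[[0.2,-0.4,0.8],0,1],[[0,0,0.6],0,1],[[0,0,0],0,1],[[0,0,0],0,1]]'

```text
t: 6.1
position: [0.6298, 0.01, 0.0863]
tcp_rot: [3.129, 0.273, -0.011]
contact_force: [-0.9, 0.9, -4.3]
opening: 0.0468
```

```bash
python3 - <<'E'
from h import *
print(r.get_obs()["position"],r.get_obs()["tcp_rot"],rel((.6281,.011,.075)))
E
```

```text
[0.62983253 0.00995467 0.08634686] [ 3.12898307  0.27277184 -0.01083327] (array([-0.14, -0.13,  1.14]), np.float64(9.96440437630159))
```

Call:
step_arm --plan '[[[-0.1,-0.1,0.5],0,1],[[0,0,0.4],0,1],[[0,0,0],0,1],[[0,0,0.2],0,1],[[0,0,0],0,1]]'

```text
t: 6.6
position: [0.629, 0.011, 0.0756]
tcp_rot: [3.129, 0.273, -0.008]
contact_force: [0.6, 0.4, -3.4]
opening: 0.0469
```

Call:
step_arm --plan '[[[0,0,0.2],0,1],[[0,0,0],0,1]]'

```text
t: 6.8
position: [0.6295, 0.011, 0.0758]
tcp_rot: [3.128, 0.273, -0.005]
contact_force: [0.3, -0.0, -4.1]
opening: 0.0467
```

Call:
step_arm --plan '[[[0,0,0.3],0,1],[[0,0,0.1],0,1],[[0,0,0],0,1]]'

```text
t: 7.1
position: [0.6301, 0.011, 0.0753]
tcp_rot: [3.128, 0.273, -0.0]
contact_force: [-0.9, 0.3, -3.2]
opening: 0.0471
```

Call:
step_arm --plan '[[[-0.2,0,0.4],0,1],[[0,0,0],0,1]]'

```text
t: 7.3
position: [0.6303, 0.0111, 0.0758]
tcp_rot: [3.128, 0.274, 0.012]
contact_force: [-1.1, -0.9, -3.9]
opening: 0.0464
```

```bash
python3 - <<'E'
from h import *
o=r.get_obs();print(o["position"],o["contact_force"],o["wrist_torque"],o["joint_torque"],o["joint_pos"])
S=cams.read_camera("side");im=S["image"][100:260,150:310,::-1]
cv2.imwrite("pics/s4.png",cv2.resize(im,None,fx=3.7,fy=3.7,interpolation=cv2.INTER_CUBIC))
E
```

```text
[0.63034769 0.01110167 0.07584123] [-1.09828829 -0.9218024  -3.90313148] [-0.07822419  0.0257462   0.00152094] [ 8.18052306e-02 -5.32942271e+01 -4.39184797e+01  4.75911505e-02
 -1.79122842e-02 -2.94137615e-03] [-3.60332089e-02  2.02104447e-01  1.42410676e+00 -6.19373105e-04
  1.50763017e+00 -2.10670066e-01]
```

View pics/s4.png

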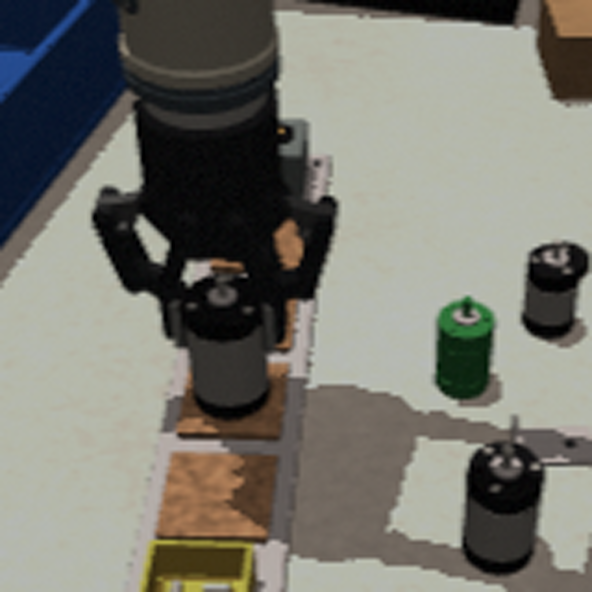

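Call:
step_arm --plan '[[[-0.2,0,0.4],0,1],[[-0.2,0,0.4],0,1]]'

```text
t: 7.55
position: [0.6297, 0.0109, 0.0752]
tcp_rot: [3.128, 0.274, 0.029]
contact_force: [-3.8, 1.0, 18.5]
opening: 0.0467
```

Call:
step_arm --plan '[[[0,0,-0.1],0,0.3],[[0,0,0],0,0],[[0,0,0],0,-0.5],[[0,0,0],0,-1],[[0,0,0],0,-1]]'

```text
t: 8.05
position: [0.6295, 0.0107, 0.0746]
tcp_rot: [3.128, 0.274, 0.027]
contact_force: [-0.4, -1.1, 0.3]
opening: 0.0848
```

```bash
python3 - <<'E'
from h import *
o=r.get_obs();print(o["position"],o["contact_force"],o["tcp_rot"],o["opening"],rel((.4452,-.1165,.2)))
E
```

```text
[0.62951183 0.01071534 0.07457881] [-0.36656383 -1.12035902  0.33482677] [3.1276113  0.27407001 0.02736187] 0.08478420935300403 (array([-20.14,   9.37, -12.86]), np.float64(10.017650399230176))
```

Call:
step_arm --plan '[[[0,0,-2],0,-1],[[0,0,-4],0,-1],[[0,0,-4],0,-1],[[-1.5,0.7,-1],0,-1],[[-4,1.9,0],0,-1]]'

```text
t: 8.55
position: [0.5783, -0.023, 0.184]
tcp_rot: [3.129, 0.28, 0.019]
contact_force: [-1.3, -0.4, -0.9]
opening: 0.0856
```

Call:
step_arm --plan '[[[-4,1.9,0],0,-1],[[-4,1.9,0],0,-1],[[-4,1.9,0],0,-1],[[-2,1,0],-1,-1],[[0,0,0],0,-1]]'

```text
t: 9.05
position: [0.4463, -0.1185, 0.1843]
tcp_rot: [3.122, 0.305, 0.026]
contact_force: [0.8, 0.4, 0.1]
opening: 0.0859
```

```bash
python3 - <<'E'
from h import *
o=r.get_obs();print(o["position"],o["tcp_rot"],rel((.4452,-.1165,.04)))
T=cams.read_camera("top"); cv2.imwrite("pics/t1.png",cv2.resize(T["image"][85:275,100:400,::-1],None,fx=2.6,fy=2.6,interpolation=cv2.INTER_CUBIC))
E
```

```text
[ 0.44630441 -0.11854255  0.18430112] [3.12211718 0.3051349  0.02609459] (array([-0.3 , -0.31, 14.43]), np.float64(11.166771012032656))
```

View pics/t1.png

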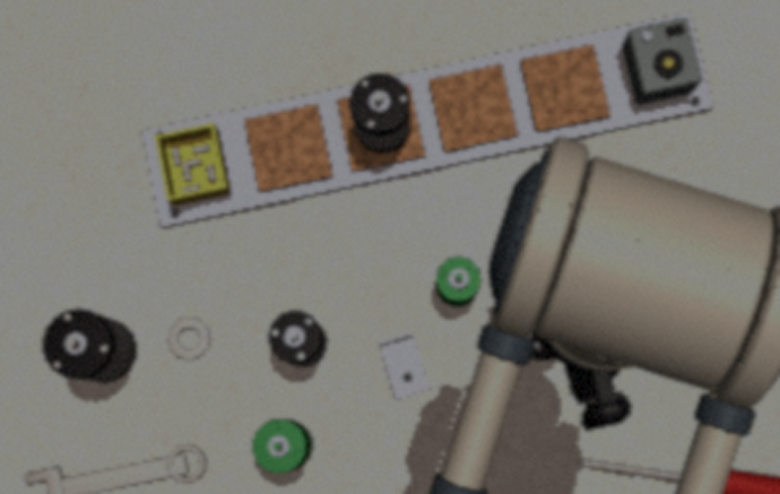

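Motor c stands upright on the third pad, with its boss at crop (378,102). The tool is above a.

```bash
python3 - <<'E'
from h import *
T=cams.read_camera("top"); print(ray(T,(100+378/2.6-.3,85+102/2.6-.3),.095))
E
```

```text
[0.62905438 0.01236459 0.095     ]
```

Call:
step_arm --plan '[[[-0.2,-0.2,3],0,-1],[[0,0,4],0,-1],[[0,0,3],0,-1],[[0,0,1.5],0,-1],[[0,0,0],0,-1]]'

```text
t: 9.65
position: [0.4532, -0.1123, 0.0666]
tcp_rot: [3.123, 0.313, 0.034]
contact_force: [0.5, 0.6, 0.2]
opening: 0.085
```

```bash
python3 - <<'E'
from h import *
o=r.get_obs();print(o["position"],o["tcp_rot"],rel((.4452,-.1165,.04)))
E
```

```text
[ 0.45318215 -0.1123139   0.06655024] [3.122588   0.31344557 0.03446258] (array([-0.92,  0.24,  2.64]), np.float64(11.467577009995688))
```

Call:
step_arm --plan '[[[-0.9,0.2,1.3],0,-1],[[0,0,1],0,-1],[[0,0,0.2],0,-1],[[0,0,0],0,-1]]'

```text
t: 10.05
position: [0.4489, -0.1143, 0.0429]
tcp_rot: [3.122, 0.318, 0.039]
contact_force: [0.5, -0.8, -0.2]
opening: 0.0858
```

```bash
python3 - <<'E'
from h import *
o=r.get_obs();print(o["position"],o["tcp_rot"],rel((.4452,-.1165,.04)))
E
```

```text
[ 0.44889036 -0.11434286  0.04291017] [3.12218094 0.31811873 0.03888351] (array([-0.41,  0.14,  0.28]), np.float64(11.639407791237863))
```

Call:
step_arm --plan '[[[-0.4,0.1,0.2],0.5,-0.6],[[-0.1,0,0],0,-0.2],[[0,0,0],0,0.1],[[0,0,0],0,0.4],[[0,0,0],0,0.7]]'

```text
t: 10.55
position: [0.4459, -0.1168, 0.0438]
tcp_rot: [3.122, 0.303, 0.046]
contact_force: [-0.6, 0.1, -1.7]
opening: 0.0346
```

Call:
step_arm --plan '[[[0,0,0],0,1],[[0,0,0],0,1],[[0,0,0],0,1]]'

```text
t: 10.85
position: [0.4457, -0.1168, 0.0436]
tcp_rot: [3.122, 0.303, 0.046]
contact_force: [-0.3, 0.4, -1.1]
opening: 0.0348
```

```bash
python3 - <<'E'
from h import *
o=r.get_obs();print(o["position"],o["tcp_rot"],o["contact_force"],o["opening"],rel((.6581,-.1433,.15)))
E
```

```text
[ 0.44573717 -0.11676068  0.04360307] [3.12194214 0.3031182  0.04552724] [-0.2769593   0.3979545  -1.10395563] 0.034839664880106175 (array([ 20.62,   6.77, -10.01]), np.float64(11.097304186202026))
```

Call:
step_arm --plan '[[[0,0,-1],0,1],[[0,0,-3],0,1],[[0,0,-3],0,1],[[1.5,0.5,-1],0,1],[[3,1,0],0,1]]'

```text
t: 11.35
position: [0.4884, -0.1222, 0.129]
tcp_rot: [3.123, 0.302, 0.04]
contact_force: [0.0, -0.6, -1.2]
opening: 0.0347
```

Call:
step_arm --plan '[[[3.6,1.2,0],0,1],[[3.6,1.2,0],0,1],[[3.6,1.2,0],0,1],[[3,1,0],0,1],[[1.5,0.5,0],0,1]]'

```text
t: 11.85
position: [0.6561, -0.144, 0.138]
tcp_rot: [3.121, 0.302, 0.048]
contact_force: [-0.4, -0.2, -1.9]
opening: 0.0344
```

Call:
step_arm --plan '[[[0,0,0],0,1],[[0,0,0],0,1]]'

```text
t: 12.05
position: [0.6572, -0.1439, 0.1374]
tcp_rot: [3.122, 0.303, 0.045]
contact_force: [-0.8, -0.2, -1.9]
opening: 0.0344
```

```bash
python3 - <<'E'
from h import *
o=r.get_obs();print(o["position"],o["tcp_rot"],o["contact_force"],o["opening"],rel((.6581,-.1433,.0576)))
S=cams.read_camera("side");im=S["image"][80:240,150:310,::-1]
cv2.imwrite("pics/s5.png",cv2.resize(im,None,fx=3.7,fy=3.7,interpolation=cv2.INTER_CUBIC))
E
```

```text
[ 0.65721862 -0.14394751  0.1373979 ] [3.12182611 0.30265035 0.04530879] [-0.75112419 -0.22481474 -1.85508739] 0.03442293812654444 (array([-0.13, -0.11,  7.98]), np.float64(11.080786420156697))
```

View pics/s5.png

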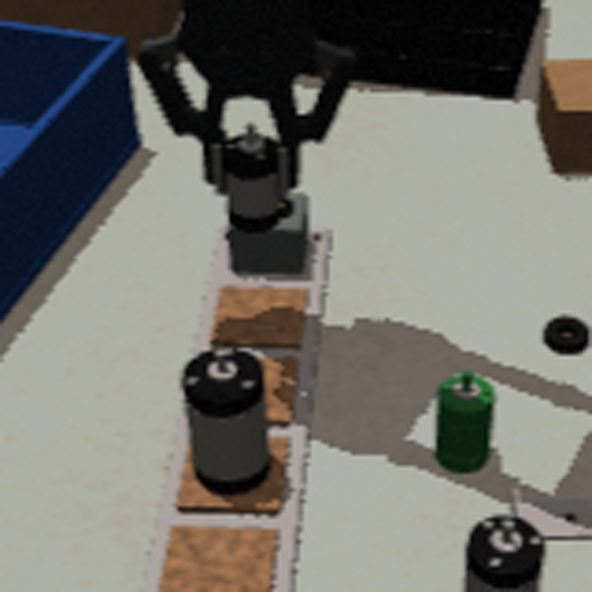

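Motor a is held above the pad next to the tester. Motor c still stands. I'll lower a.

Call:
step_arm --plan '[[[-0.2,-0.1,1.5],0,1],[[0,0,2.5],0,1],[[0,0,1.5],0,1],[[-0.2,0,0.5],0,1],[[0,0,0],0,1]]'

```text
t: 12.6
position: [0.6507, -0.1434, 0.0744]
tcp_rot: [3.122, 0.302, 0.044]
contact_force: [0.0, -0.2, -1.6]
opening: 0.0348
```

```bash
python3 - <<'E'
from h import *
o=r.get_obs();print(o["position"],o["tcp_rot"],o["contact_force"],o["opening"],rel((.6581,-.1433,.0576)))
E
```

```text
[ 0.6506645  -0.14343681  0.07436925] [3.12204906 0.30155697 0.04414493] [ 0.01255619 -0.1727877  -1.64037581] 0.03483200858984992 (array([0.69, 0.12, 1.7 ]), np.float64(11.039940462495705))
```

Call:
step_arm --plan '[[[0.6,0.1,0.5],0,1],[[0.1,0,0.5],0,1],[[0,0,0.3],0,1],[[0,0,0],0,1]]'

```text
t: 13.0
position: [0.6596, -0.1434, 0.063]
tcp_rot: [3.121, 0.301, 0.049]
contact_force: [-0.4, -0.6, -1.8]
opening: 0.0349
```

```bash
python3 - <<'E'
from h import *
o=r.get_obs();print(o["position"],o["tcp_rot"],o["contact_force"],o["opening"],rel((.6581,-.1433,.0576)))
E
```

```text
[ 0.6596186  -0.14336424  0.06303648] [3.120798   0.30127193 0.04938313] [-0.36410284 -0.6469812  -1.75839197] 0.034885348094826976 (array([-0.16, -0.04,  0.54]), np.float64(11.03598148484037))
```

Call:
step_arm --plan '[[[-0.1,0,0.3],0,1],[[0,0,0.2],0,1],[[0,0,0.2],0,1]]'

```text
t: 13.3
position: [0.6596, -0.1438, 0.0576]
tcp_rot: [3.12, 0.301, 0.053]
contact_force: [-4.3, 0.4, 10.0]
opening: 0.035
```

Call:
step_arm --plan '[[[0,0,0.2],0,1],[[0,0,0.2],0,1]]'

```text
t: 13.5
position: [0.6596, -0.1438, 0.0576]
tcp_rot: [3.119, 0.301, 0.054]
contact_force: [-5.0, 1.7, 6.8]
opening: 0.0344
```

Call:
step_arm --plan '[[[0,0,0],0,0.5],[[0,0,0],0,0.2],[[0,0,0],0,-0.3],[[0,0,0],0,-0.4],[[0,0,0],0,-0.4]]'

```text
t: 14.0
position: [0.6603, -0.1441, 0.0588]
tcp_rot: [3.118, 0.301, 0.058]
contact_force: [0.6, 0.1, -0.5]
opening: 0.0593
```

Call:
step_arm --plan '[[[0,0,-1.5],0,-0.4],[[0,0,-3],0,-0.4],[[0,0,-4],0,-0.4],[[0,0,-4],0,-0.4],[[0,0,-1],0,-0.4]]'

```text
t: 14.5
position: [0.6537, -0.1431, 0.1987]
tcp_rot: [3.12, 0.301, 0.052]
contact_force: [0.9, -1.2, 1.0]
opening: 0.0594
```

```bash
python3 - <<'E'
from h import *
o=r.get_obs();print(o["position"],o["tcp_rot"],o["opening"],rel((.4485,.084,.18)))
E
```

```text
[ 0.65369104 -0.1431      0.19873179] [3.11988526 0.30118107 0.05151521] 0.059439358578518925 (array([-15.84, -26.23,   1.11]), np.float64(11.037136266294855))
```

Call:
step_arm --plan '[[[-1.2,-2,0],0,-0.4],[[-2,-3.3,0],0,-0.4],[[-2.2,-3.6,0],0,-0.4],[[-2.2,-3.6,0],0,-0.4],[[-2.2,-3.6,0],0,-0.4]]'

```text
t: 15.0
position: [0.5263, -0.0039, 0.1985]
tcp_rot: [3.117, 0.29, 0.066]
contact_force: [0.3, 1.4, 0.7]
opening: 0.0601
```

Call:
step_arm --plan '[[[-2.2,-3.6,0],0,-0.4],[[-2,-3.3,0],0,-0.4],[[-1.3,-2.2,0],0,-0.4],[[0,0,0],0,-0.4],[[0,0,0],0,-0.4]]'

```text
t: 15.5
position: [0.4493, 0.0812, 0.197]
tcp_rot: [3.117, 0.299, 0.074]
contact_force: [0.2, -0.4, -0.2]
opening: 0.0596
```

```bash
python3 - <<'E'
from h import *
o=r.get_obs();print(o["position"],o["tcp_rot"],o["opening"],rel((.4485,.084,.048)))
E
```

```text
[0.44929281 0.08122753 0.19704154] [3.1173929  0.29853249 0.07371685] 0.05962345949317584 (array([-0.71, -0.49, 14.88]), np.float64(10.958152927970366))
```

Call:
step_arm --plan '[[[-0.5,-0.4,3],0,-0.4],[[-0.1,0,3.5],0,-0.4],[[0,0,2],0,-0.4],[[0,0,0],0,-0.4]]'

```text
t: 15.9
position: [0.45, 0.0809, 0.1116]
tcp_rot: [3.116, 0.293, 0.082]
contact_force: [0.2, -0.4, -1.0]
opening: 0.0598
```

```bash
python3 - <<'E'
from h import *
o=r.get_obs();print(o["position"],o["tcp_rot"],o["opening"],rel((.4485,.084,.048)))
S=cams.read_camera("side");im=S["image"][140:310,200:370,::-1]
cv2.imwrite("pics/s6.png",cv2.resize(im,None,fx=3.5,fy=3.5,interpolation=cv2.INTER_CUBIC))
E
```

```text
[0.4500219  0.08093215 0.11160785] [3.11637163 0.29309687 0.08174311] 0.05980730892361547 (array([-0.42, -0.43,  6.34]), np.float64(10.768109464010426))
```

View pics/s6.png

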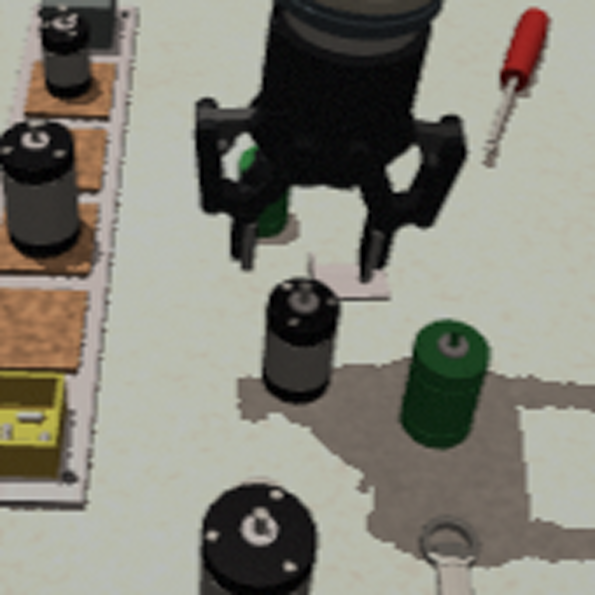

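The fingers straddle b, with its boss at crop (303,298). Motors a and c stand on their pads. I'll descend and grip.

Call:
step_arm --plan '[[[-0.4,-0.4,2],0,-0.4],[[0,0,2.5],0,-0.4],[[0,0,1],0,-0.4]]'

```text
t: 16.25
position: [0.4537, 0.0826, 0.0636]
tcp_rot: [3.116, 0.288, 0.1]
contact_force: [-0.2, -0.2, 0.2]
opening: 0.0597
```

```bash
python3 - <<'E'
from h import *
o=r.get_obs();print(o["position"],o["tcp_rot"],o["opening"],rel((.4485,.084,.048)))
E
```

```text
[0.45369442 0.08264357 0.06363162] [3.11589104 0.28842521 0.10039715] 0.05973580350810738 (array([-0.58, -0.25,  1.53]), np.float64(10.607149520098131))
```

Call:
step_arm --plan '[[[0,0,-5],0,-0.4],[[0,0,-5],0,-0.4],[[0,0,-5],0,-0.4],[[0,0,-5],0,-0.4]]'

```text
t: 16.65
position: [0.4382, 0.0817, 0.2586]
tcp_rot: [3.116, 0.285, 0.071]
contact_force: [1.2, 0.4, 0.9]
opening: 0.0603
```

Call:
step_arm --plan '[[[3,0,0],0,-0.4],[[3,0,0],0,-0.4],[[3,0,0],0,-0.4]]'

```text
t: 16.95
position: [0.531, 0.0975, 0.2838]
tcp_rot: [3.116, 0.282, 0.116]
contact_force: [0.7, 0.9, 0.3]
opening: 0.0595
```

Call:
step_arm --plan '[[[-5,0,0],0,-0.4],[[-4,0,0],0,-0.4]]'

```text
t: 17.15
position: [0.4527, 0.0817, 0.2648]
tcp_rot: [3.116, 0.28, 0.07]
contact_force: [-0.4, 0.1, 1.2]
opening: 0.0596
```

Call:
step_arm --plan '[[[0,0,0],0,-0.4],[[0,0,0],0,-0.4],[[0,0,0],0,-0.4],[[0,0,0],0,-0.4],[[0,0,0],0,-0.4]]'

```text
t: 17.65
position: [0.4534, 0.0807, 0.2693]
tcp_rot: [3.116, 0.278, 0.078]
contact_force: [0.4, -0.3, 0.4]
opening: 0.0599
```

Call:
step_arm --plan '[[[0,0,0],8,-0.4],[[0,0,0],8,-0.4],[[0,0,0],-8,-0.4],[[0,0,0],-8,-0.4]]'

```text
t: 18.05
position: [0.4546, 0.0809, 0.2724]
tcp_rot: [3.117, 0.263, 0.087]
contact_force: [0.1, -0.3, -0.1]
opening: 0.0596
```

Call:
step_arm --plan '[[[1,0,0],0,-0.4],[[1,0,0],0,-0.4],[[1,0,0],0,-0.4],[[1,0,0],0,-0.4],[[1,0,0],0,-0.4]]'

```text
t: 18.55
position: [0.5084, 0.09, 0.277]
tcp_rot: [3.119, 0.251, 0.093]
contact_force: [-0.4, 0.6, 0.6]
opening: 0.0599
```

Call:
step_arm --plan '[[[-5,0,0],0,-0.4]]'

```text
t: 18.65
position: [0.4635, 0.0824, 0.2664]
tcp_rot: [3.119, 0.249, 0.071]
contact_force: [-2.2, -0.3, -0.3]
opening: 0.0599
```

Call:
step_arm --plan '[[[0,0,0],0,-0.4]]'

```text
t: 18.75
position: [0.4605, 0.0822, 0.2655]
tcp_rot: [3.119, 0.247, 0.065]
contact_force: [-0.0, 0.6, 1.0]
opening: 0.0597
```

Call:
step_arm --plan '[[[0,0,0],0,-0.4]]'

```text
t: 18.85
position: [0.4607, 0.0822, 0.2645]
tcp_rot: [3.119, 0.246, 0.064]
contact_force: [0.3, -0.7, 1.6]
opening: 0.0599
```

Call:
step_arm --plan '[[[1,0,0],0,-0.4],[[1,0,0],0,-0.4],[[1,0,0],0,-0.4],[[1,0,0],0,-0.4],[[1,0,0],0,-0.4]]'

```text
t: 19.35
position: [0.5179, 0.0912, 0.2701]
tcp_rot: [3.12, 0.243, 0.075]
contact_force: [0.6, 0.1, -1.0]
opening: 0.0596
```

Call:
step_arm --plan '[[[-5,0,0],0,-0.4],[[0,0,0],0,-0.4],[[0.8,0,0],0,-0.4],[[0.8,0,0],0,-0.4],[[0.8,0,0],0,-0.4]]'

```text
t: 19.85
position: [0.4997, 0.0881, 0.2626]
tcp_rot: [3.12, 0.242, 0.058]
contact_force: [-0.6, 0.1, 0.8]
opening: 0.0597
```

Call:
step_arm --plan '[[[0.8,0,0],0,-0.4],[[0.8,0,0],0,-0.4],[[0.8,0,0],0,-0.4],[[-5,0,0],0,-0.4],[[0,0,0],0,-0.4]]'

```text
t: 20.35
position: [0.4792, 0.0848, 0.2544]
tcp_rot: [3.12, 0.242, 0.035]
contact_force: [0.9, 0.8, 1.3]
opening: 0.0596
```

Call:
step_arm --plan '[[[0.8,0,0],0,-0.4],[[0.8,0,0],0,-0.4],[[0.8,0,0],0,-0.4],[[-5,0,0],0,-0.4],[[0,0,0],0,-0.4]]'

```text
t: 20.85
position: [0.4582, 0.0814, 0.2489]
tcp_rot: [3.119, 0.242, 0.02]
contact_force: [0.8, 0.6, 1.3]
opening: 0.06
```

```bash
python3 - <<'E'
from h import *
o=r.get_obs();print(o["position"],o["tcp_rot"],o["opening"],rel((.4485,.084,.048)))
E
```

```text
[0.45817782 0.08137891 0.24889812] [3.1194166  0.24161178 0.02030349] 0.05996817369644833 (array([-1.16, -0.68, 20.07]), np.float64(8.862609823121193))
```

Call:
step_arm --plan '[[[-0.8,-0.5,3],-2,-0.4],[[0,0,4],0,-0.4],[[0,0,4],0,-0.4],[[0,0,3.5],0,-0.4],[[0,0,2],0,-0.4]]'

```text
t: 21.35
position: [0.4618, 0.0846, 0.0877]
tcp_rot: [3.115, 0.298, 0.051]
contact_force: [0.3, -1.0, 0.8]
opening: 0.0601
```

```bash
python3 - <<'E'
from h import *
o=r.get_obs();print(o["position"],o["tcp_rot"],o["opening"],rel((.4485,.084,.048)))
E
```

```text
[0.4618499 0.0846203 0.0876961] [3.11454148 0.29805926 0.05121558] 0.06006075683403051 (array([-1.45, -0.25,  3.92]), np.float64(10.946949391331266))
```

Call:
step_arm --plan '[[[-1.4,-0.2,-1],0,-0.4],[[-0.2,0,0],0,-0.4],[[0,0,0],0,-0.4]]'

```text
t: 21.65
position: [0.4471, 0.0839, 0.0945]
tcp_rot: [3.115, 0.298, 0.045]
contact_force: [-0.4, 0.4, 0.9]
opening: 0.0599
```

```bash
python3 - <<'E'
from h import *
o=r.get_obs();print(o["position"],o["tcp_rot"],o["contact_force"],rel((.4485,.084,.048)))
E
```

```text
[0.44713999 0.0838634  0.09449388] [3.11459209 0.2979125  0.04525546] [-0.39468295  0.38415739  0.88493444] (array([ 0.01, -0.06,  4.65]), np.float64(10.939493757666645))
```

Call:
step_arm --plan '[[[0,0,1.5],0,-0.4],[[-0.2,0,1.5],0,-0.4],[[-0.2,0,1],0,-0.4],[[0,0,0],0,-0.4]]'

```text
t: 22.05
position: [0.448, 0.083, 0.0532]
tcp_rot: [3.115, 0.298, 0.054]
contact_force: [-0.4, 0.0, -0.2]
opening: 0.0599
```

```bash
python3 - <<'E'
from h import *
o=r.get_obs();print(o["position"],o["tcp_rot"],o["contact_force"],rel((.4485,.084,.048)))
E
```

```text
[0.44797519 0.08300561 0.05318359] [3.11460185 0.29766725 0.053828  ] [-0.39675819  0.0336291  -0.15802226] (array([ 0.05, -0.1 ,  0.52]), np.float64(10.933271536717616))
```

Call:
step_arm --plan '[[[0,0,0.3],0,-0.2],[[0,0,0],0,0],[[0,0,0],0,0.3],[[0,0,0],0,0.6],[[0,0,0],0,1]]'

```text
t: 22.55
position: [0.4488, 0.083, 0.0506]
tcp_rot: [3.115, 0.298, 0.055]
contact_force: [0.3, -0.6, -2.4]
opening: 0.0408
```

Call:
step_arm --plan '[[[0,0,0],0,1],[[0,0,0],0,1]]'

```text
t: 22.75
position: [0.4488, 0.083, 0.0505]
tcp_rot: [3.115, 0.298, 0.055]
contact_force: [-0.4, -0.6, -1.6]
opening: 0.0409
```

```bash
python3 - <<'E'
from h import *
o=r.get_obs();print(o["position"],o["tcp_rot"],o["contact_force"],o["opening"],rel((.6429,-.0652,.16)))
E
```

```text
[0.44876135 0.08302721 0.05047983] [3.11455839 0.29767504 0.05544006] [-0.35036358 -0.61959848 -1.57748849] 0.04090997398114234 (array([ 16.61,  18.4 , -10.1 ]), np.float64(10.93427413965865))
```

Call:
step_arm --plan '[[[0,0,-1],0,1],[[0,0,-3],0,1],[[0,0,-4],0,1],[[0,0,-4],0,1],[[0,0,-1.5],0,1]]'

```text
t: 23.25
position: [0.4412, 0.084, 0.1881]
tcp_rot: [3.115, 0.298, 0.043]
contact_force: [-0.0, -0.3, -1.1]
opening: 0.0406
```

Call:
step_arm --plan '[[[1.2,1.4,0],0,1],[[2.4,2.7,0],0,1],[[2.8,3.1,0],0,1],[[2.8,3.1,0],0,1],[[2.8,3.1,0],0,1]]'

```text
t: 23.75
position: [0.5887, -0.0242, 0.2062]
tcp_rot: [3.114, 0.309, 0.067]
contact_force: [0.4, 1.1, -1.4]
opening: 0.041
```

Call:
step_arm --plan '[[[2.3,2.6,0],0,1],[[1.2,1.3,0],0,1],[[0,0,0],0,1]]'

```text
t: 24.05
position: [0.6347, -0.0609, 0.2084]
tcp_rot: [3.114, 0.302, 0.067]
contact_force: [-0.9, 0.5, -3.0]
opening: 0.041
```

```bash
python3 - <<'E'
from h import *
o=r.get_obs();print(o["position"],o["tcp_rot"],o["contact_force"],o["opening"],rel((.6429,-.0652,.0645)))
E
```

```text
[ 0.63474722 -0.06088155  0.20841607] [3.11404365 0.30243987 0.06666963] [-0.88450219  0.47443388 -3.00074952] 0.04099000384232377 (array([ 0.12,  0.35, 14.42]), np.float64(11.113689871825231))
```

Call:
step_arm --plan '[[[0.1,0.3,2],0,1],[[0,0,3.5],0,1],[[0,0,3],0,1],[[0,0,1.5],0,1],[[0,0,0],0,1]]'

```text
t: 24.55
position: [0.6397, -0.0622, 0.1098]
tcp_rot: [3.114, 0.304, 0.071]
contact_force: [0.1, 0.6, -3.1]
opening: 0.0409
```

```bash
python3 - <<'E'
from h import *
o=r.get_obs();print(o["position"],o["tcp_rot"],o["contact_force"],o["opening"],rel((.6429,-.0652,.0645)))
E
```

```text
[ 0.6397315  -0.06223847  0.10977744] [3.1143443  0.30403726 0.07117662] [ 0.05688513  0.60405395 -3.09818885] 0.040880533813003085 (array([0.05, 0.28, 4.54]), np.float64(11.171887206881657))
```

Call:
step_arm --plan '[[[0,0.3,1.5],0,1],[[0,0,1.5],0,1],[[0,0,0.7],0,1],[[0,0,0],0,1]]'

```text
t: 24.95
position: [0.6434, -0.0651, 0.0746]
tcp_rot: [3.113, 0.305, 0.079]
contact_force: [0.7, -0.2, -2.9]
opening: 0.041
```

```bash
python3 - <<'E'
from h import *
o=r.get_obs();print(o["position"],o["tcp_rot"],o["contact_force"],o["opening"],rel((.6429,-.0652,.0645)))
E
```

```text
[ 0.64341086 -0.06512086  0.07456856] [3.11281257 0.30522577 0.07941205] [ 0.65030952 -0.24015994 -2.93482399] 0.04098990997302319 (array([-0.1 , -0.02,  1.  ]), np.float64(11.22549344678464))
```

Call:
step_arm --plan '[[[-0.1,0,0.4],0,1],[[0,0,0.4],0,1],[[0,0,0.2],0,1]]'

```text
t: 25.25
position: [0.6439, -0.0656, 0.0657]
tcp_rot: [3.112, 0.305, 0.084]
contact_force: [0.0, 0.9, -2.7]
opening: 0.0408
```

Call:
step_arm --plan '[[[0,0,0.2],0,1],[[0,0,0.2],0,1]]'

```text
t: 25.45
position: [0.6442, -0.0658, 0.0647]
tcp_rot: [3.112, 0.305, 0.085]
contact_force: [-7.4, 0.7, 10.6]
opening: 0.0411
```

Contact with the pad. I'll release b and rise.

Call:
step_arm --plan '[[[0,0,0],0,0.4],[[0,0,0],0,0.1],[[0,0,0],0,-0.3],[[0,0,0],0,-0.8],[[0,0,0],0,-1]]'

```text
t: 25.95
position: [0.6456, -0.066, 0.067]
tcp_rot: [3.11, 0.305, 0.092]
contact_force: [0.0, -0.4, -0.3]
opening: 0.082
```

Call:
step_arm --plan '[[[0,0,-2],0,-1],[[0,0,-4],0,-1],[[0,0,-5],0,-1],[[0,0,-4],0,-1],[[0,0,0],0,-1]]'

```text
t: 26.45
position: [0.6355, -0.0644, 0.2195]
tcp_rot: [3.111, 0.305, 0.086]
contact_force: [1.1, -1.1, 1.1]
opening: 0.0852
```

```bash
python3 - <<'E'
from h import *
o=r.get_obs();print(o["position"],o["tcp_rot"],o["contact_force"],o["opening"],rel((.4458,.2497,.25)))
E
```

```text
[ 0.63549043 -0.06439749  0.21954854] [3.11148205 0.30488135 0.08566301] [ 1.1486792  -1.09163242  1.13025224] 0.08523300456473526 (array([-12.31, -34.42,  -4.37]), np.float64(11.222070570403945))
```

Call:
step_arm --plan '[[[-5,0,-1],0,-1],[[0,0,0],0,-1],[[0,-2.5,0],0,-1],[[0,-3.5,0],0,-1],[[0,-4,0],0,-1]]'

```text
t: 26.95
position: [0.566, 0.0218, 0.218]
tcp_rot: [3.113, 0.292, 0.074]
contact_force: [-0.2, 0.8, 0.4]
opening: 0.0851
```

Call:
step_arm --plan '[[[0,-4,0],0,-1],[[0,-4,0],0,-1],[[0,-4,0],0,-1],[[0,-4,0],0,-1],[[0,-4,0],0,-1]]'

```text
t: 27.45
position: [0.5279, 0.2257, 0.2129]
tcp_rot: [3.114, 0.288, 0.077]
contact_force: [1.2, -0.3, -0.2]
opening: 0.0857
```

Call:
step_arm --plan '[[[0,-2,0],0,-1],[[0,0,0],0,-1],[[-5,0,0],0,-1],[[0,0,0],0,-1]]'

```text
t: 27.85
position: [0.4715, 0.2412, 0.201]
tcp_rot: [3.111, 0.299, 0.056]
contact_force: [0.7, -0.2, 0.1]
opening: 0.0855
```

```bash
python3 - <<'E'
from h import *
o=r.get_obs();print(o["position"],o["tcp_rot"],o["contact_force"],o["opening"],rel((.4458,.2497,.065)))
E
```

```text
[0.47148229 0.24115342 0.20103537] [3.11057156 0.29945366 0.05586029] [ 0.73148653 -0.24222673  0.09607499] 0.08545715376484815 (array([-2.82, -1.59, 13.49]), np.float64(11.016813525586892))
```

Call:
step_arm --plan '[[[0.8,0,0],0,-1],[[0.8,0,0],0,-1],[[0.8,0,0],0,-1],[[-5,0,-0.5],0,-1],[[0,0,0],0,-1]]'

```text
t: 28.35
position: [0.4507, 0.2344, 0.1997]
tcp_rot: [3.107, 0.292, 0.043]
contact_force: [1.4, 0.2, 0.4]
opening: 0.0855
```

Call:
step_arm --plan '[[[0.8,0,0],0,-1],[[0.8,0,0],0,-1],[[0.8,0,0],0,-1],[[-5,0,-0.5],0,-1],[[0,0,0],0,-1]]'

```text
t: 28.85
position: [0.4322, 0.23, 0.2003]
tcp_rot: [3.105, 0.287, 0.033]
contact_force: [1.3, 0.1, 0.3]
opening: 0.0852
```

```bash
python3 - <<'E'
from h import *
o=r.get_obs();print(o["position"],o["tcp_rot"],o["contact_force"],o["opening"],rel((.4458,.2497,.065)))
E
```

```text
[0.43215634 0.22996775 0.20030622] [3.1050905  0.2867463  0.03322109] [1.25847358 0.11893273 0.27525136] 0.08523556871115144 (array([ 1.44, -2.03, 13.51]), np.float64(10.565936281743141))
```

Call:
step_arm --plan '[[[1.2,-1.7,1],0,-1],[[0,-0.3,2],0,-1],[[0,0,2],0,-1],[[0,0,0],0,-1]]'

```text
t: 29.25
position: [0.4479, 0.253, 0.1524]
tcp_rot: [3.108, 0.285, 0.046]
contact_force: [-0.0, -0.9, 0.0]
opening: 0.0856
```

```bash
python3 - <<'E'
from h import *
o=r.get_obs();print(o["position"],o["tcp_rot"],o["contact_force"],o["opening"],rel((.4458,.2497,.067)))
S=cams.read_camera("side");im=S["image"][170:370,170:370,::-1]
cv2.imwrite("pics/s7.png",cv2.resize(im,None,fx=2.9,fy=2.9,interpolation=cv2.INTER_CUBIC))
E
```

```text
[0.44785434 0.25297697 0.15238539] [3.10779032 0.28491201 0.04646407] [-0.04892722 -0.85263469  0.01611652] 0.08558067690862646 (array([-0.5 ,  0.09,  8.53]), np.float64(10.494452256565333))
```

View pics/s7.png

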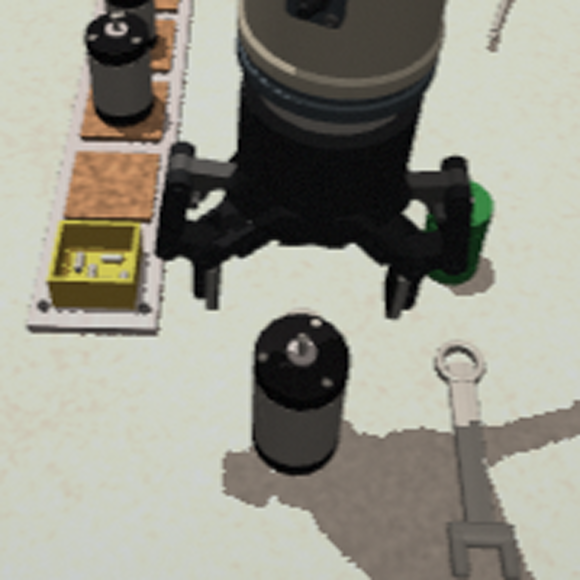

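The fingers straddle d, with its boss at crop (301,348). I'll descend.

Call:
step_arm --plan '[[[-0.4,0,2],0,-1],[[-0.1,0,2.5],0,-1],[[-0.1,0,2],0,-1],[[0,0,0],0,-1]]'

```text
t: 29.7
position: [0.4509, 0.2529, 0.0959]
tcp_rot: [3.113, 0.283, 0.069]
contact_force: [-0.4, -0.9, 0.6]
opening: 0.0856
```

```bash
python3 - <<'E'
from h import *
o=r.get_obs();print(o["position"],o["tcp_rot"],o["contact_force"],o["opening"],rel((.4458,.2497,.067)))
E
```

```text
[0.45091141 0.25285181 0.09592092] [3.11282576 0.28285578 0.06898632] [-0.4262408  -0.86633753  0.5969672 ] 0.08561235077915846 (array([-0.68,  0.16,  2.87]), np.float64(10.40750216273001))
```

Call:
step_arm --plan '[[[-0.6,0.2,1],0,-1],[[-0.1,0,1],0,-1],[[-0.1,0,0.5],0,-1],[[0,0,0],0,-0.6]]'

```text
t: 30.1
position: [0.4472, 0.2499, 0.0746]
tcp_rot: [3.115, 0.282, 0.08]
contact_force: [-0.7, -0.8, -0.5]
opening: 0.0729
```

```bash
python3 - <<'E'
from h import *
o=r.get_obs();print(o["position"],o["tcp_rot"],o["contact_force"],o["opening"],rel((.4458,.2497,.067)))
E
```

```text
[0.44721524 0.24993043 0.07455489] [3.11531171 0.28201378 0.08046546] [-0.72421314 -0.81861863 -0.51528704] 0.07285414035111289 (array([-0.18, -0.02,  0.75]), np.float64(10.369770744575655))
```

Call:
step_arm --plan '[[[-0.2,0,0.3],0,-0.3],[[0,0,0],0,0],[[0,0,0],0,0.3],[[0,0,0],0,1],[[0,0,0],0,1]]' --grip_force 70

```text
t: 30.6
position: [0.4456, 0.2499, 0.0725]
tcp_rot: [3.116, 0.282, 0.083]
contact_force: [-1.0, 0.3, -1.0]
opening: 0.0528
```

Call:
step_arm --plan '[[[0,0,0],0,1]]'

```text
t: 30.7
position: [0.4456, 0.2499, 0.0725]
tcp_rot: [3.116, 0.282, 0.083]
contact_force: [0.3, 0.4, -0.6]
opening: 0.0528
```

```bash
python3 - <<'E'
from h import *
o=r.get_obs();print(o["position"],o["tcp_rot"],o["contact_force"],o["opening"],rel((.6127,.0916,.16)))
E
```

```text
[0.44559249 0.24986712 0.07251489] [3.11593878 0.28232372 0.08268847] [ 0.31155589  0.3728413  -0.62176521] 0.0528449326314128 (array([14.02, 18.71, -7.73]), np.float64(10.378874444289659))
```

Call:
step_arm --plan '[[[0,0,-1],0,1],[[0,0,-3],0,1],[[0,0,-3.5],0,1],[[0,0,-2],0,1],[[0,0,0],0,1]]'

```text
t: 31.2
position: [0.4367, 0.249, 0.1648]
tcp_rot: [3.111, 0.282, 0.06]
contact_force: [0.6, -0.2, -6.5]
opening: 0.0526
```

Call:
step_arm --plan '[[[1.2,1.6,0],0,1],[[2.2,2.9,0],0,1],[[2.5,3.3,0],0,1],[[2.5,3.3,0],0,1],[[2.2,2.9,0],0,1]]'

```text
t: 31.7
position: [0.5647, 0.1304, 0.1628]
tcp_rot: [3.111, 0.297, 0.041]
contact_force: [-0.0, 1.5, -5.9]
opening: 0.0526
```

Call:
step_arm --plan '[[[1.6,2.1,0],0,1],[[0.8,1,0],0,1],[[0,0,0],0,1]]'

```text
t: 32.0
position: [0.5956, 0.0989, 0.1562]
tcp_rot: [3.11, 0.288, 0.025]
contact_force: [0.1, 0.6, -7.4]
opening: 0.0528
```

```bash
python3 - <<'E'
from h import *
o=r.get_obs();print(o["position"],o["tcp_rot"],o["contact_force"],o["opening"],rel((.6127,.0916,.0865)))
E
```

```text
[0.59556282 0.09886401 0.15615012] [3.11037771 0.28835754 0.02485175] [ 0.05026541  0.56863696 -7.39470557] 0.05278692517823014 (array([1.45, 0.9 , 7.  ]), np.float64(10.601098338404514))
```

Call:
step_arm --plan '[[[1.4,0.8,1],0,1],[[0.2,0.1,2],0,1],[[0,0,1.5],0,1],[[0,0,0],0,1]]'

```text
t: 32.4
position: [0.6104, 0.0951, 0.1058]
tcp_rot: [3.112, 0.292, 0.012]
contact_force: [0.5, -0.2, -6.6]
opening: 0.053
```

```bash
python3 - <<'E'
from h import *
o=r.get_obs();print(o["position"],o["tcp_rot"],o["contact_force"],o["opening"],rel((.6127,.0916,.0865)))
S=cams.read_camera("side");im=S["image"][130:310,140:320,::-1]
cv2.imwrite("pics/s8.png",cv2.resize(im,None,fx=3.2,fy=3.2,interpolation=cv2.INTER_CUBIC))
E
```

```text
[0.61039905 0.09512122 0.10582048] [3.11242736 0.2923623  0.0122767 ] [ 0.47712465 -0.15566816 -6.59130388] 0.05299464762538565 (array([0.15, 0.36, 1.94]), np.float64(10.735476347233215))
```

View pics/s8.png

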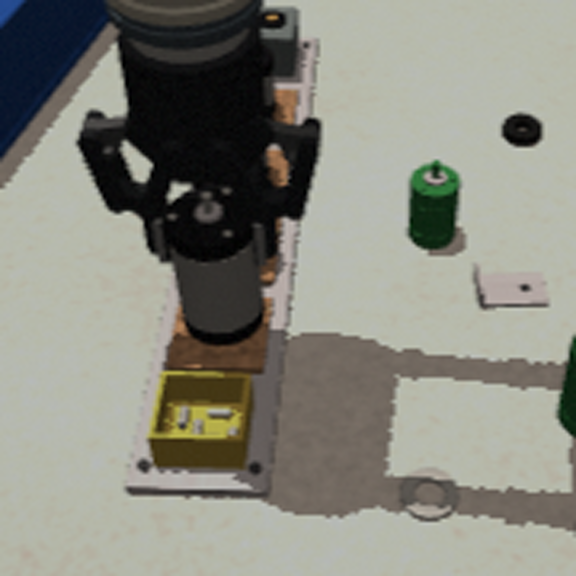

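Motor d hangs over the last free pad, tilted slightly with its base toward the robot. I'll shift it +2 mm and lower it gently.

Call:
step_arm --plan '[[[0.4,0.3,0.6],0,1],[[0,0,0.5],0,1],[[0,0,0.2],0,1],[[0,0,0],0,1]]'

```text
t: 32.85
position: [0.616, 0.0942, 0.0961]
tcp_rot: [3.113, 0.295, 0.02]
contact_force: [-0.4, 0.1, -7.4]
opening: 0.053
```

Call:
step_arm --plan '[[[0,0,0.3],0,1],[[0,0,0.2],0,1]]'

```text
t: 33.05
position: [0.6165, 0.0941, 0.0921]
tcp_rot: [3.113, 0.295, 0.023]
contact_force: [0.7, 0.0, -6.9]
opening: 0.0531
```

Call:
step_arm --plan '[[[-0.1,0.2,0.3],0,1],[[-0.1,0,0.2],0,1],[[0,0,0.1],0,1]]'

```text
t: 33.35
position: [0.615, 0.0915, 0.0865]
tcp_rot: [3.113, 0.295, 0.025]
contact_force: [-2.4, 1.2, 1.1]
opening: 0.0527
```

Call:
step_arm --plan '[[[0,0,0.2],0,1],[[0,0,0.1],0,1]]'

```text
t: 33.55
position: [0.6152, 0.0915, 0.0865]
tcp_rot: [3.113, 0.295, 0.027]
contact_force: [-1.3, -0.1, -3.9]
opening: 0.0527
```

Call:
step_arm --plan '[[[0,0,0.3],0,1],[[0,0,0],0,0.3],[[0,0,0],0,0.15],[[0,0,0],0,0]]' --grip_force 20

```text
t: 33.95
position: [0.6158, 0.0916, 0.0864]
tcp_rot: [3.113, 0.295, 0.032]
contact_force: [-1.1, 0.2, -3.5]
opening: 0.0527
```

Call:
step_arm --plan '[[[0,0,0],0,-0.4],[[0,0,0],0,-1],[[0,0,0],0,-1],[[0,0,0],0,-1]]'

```text
t: 34.35
position: [0.6179, 0.0917, 0.0892]
tcp_rot: [3.112, 0.295, 0.042]
contact_force: [-0.1, 0.4, 0.5]
opening: 0.0857
```

Call:
step_arm --plan '[[[0,0,-2],0,-1],[[0,0,-3.5],0,-1],[[0,0,-4],0,-1],[[0,0,-4],0,-1],[[-2,0,-2],0,-1]]'

```text
t: 34.85
position: [0.5932, 0.0897, 0.2441]
tcp_rot: [3.113, 0.295, 0.03]
contact_force: [-1.5, -0.2, -0.5]
opening: 0.0854
```

Call:
step_arm --plan '[[[-4.5,0,0],0,-1],[[-4.5,0,0],0,-1],[[-4.5,0,0],0,-1],[[-4,0,0],0,-1],[[0,0,0],0,-1]]'

```text
t: 35.35
position: [0.4167, 0.0559, 0.2474]
tcp_rot: [3.112, 0.295, 0.054]
contact_force: [1.2, 0.2, 0.7]
opening: 0.0855
```

```bash
python3 - <<'E'
from h import *
o=r.get_obs();print(o["position"],o["tcp_rot"],o["contact_force"],o["opening"])
T=cams.read_camera("top");S=cams.read_camera("side")
a=cv2.resize(T["image"][90:170,150:380,::-1],None,fx=3.4,fy=3.4,interpolation=cv2.INTER_CUBIC)
b=cv2.resize(S["image"][110:290,150:350,::-1],None,fx=1.7,fy=1.7,interpolation=cv2.INTER_CUBIC)
out=np.zeros((a.shape[0]+b.shape[0],a.shape[1],3),np.uint8);out[:a.shape[0]]=a;out[a.shape[0]:,:b.shape[1]]=b
cv2.imwrite("pics/f.png",out);print(out.shape)
E
```

```text
[0.41674548 0.05591435 0.24736913] [3.11174292 0.29496814 0.05433115] [1.19433917 0.20561453 0.7305151 ] 0.08550418072919944
(578, 782, 3)
```

View pics/f.png

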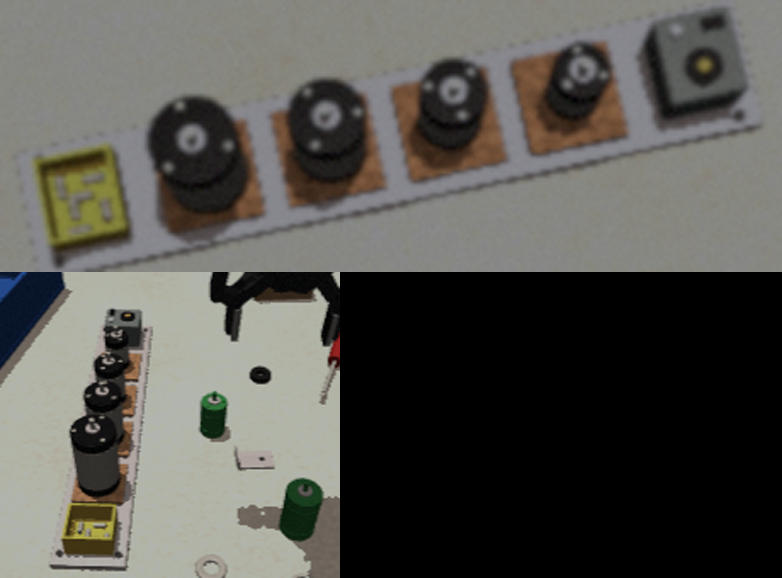

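All four motors stand in order. The bosses in the top part are d (192,139), c (325,117), b (454,92) and a (582,70). I'll compute their offsets from the pad centres.

```bash
python3 - <<'E'
from h import *
T=cams.read_camera("top")
P={'a':(.6581,-.1433),'b':(.6429,-.0652),'c':(.6281,.013),'d':(.6127,.0916)}
H=dict(a=.054,b=.066,c=.078,d=.09);U=dict(a=(582,70),b=(454,92),c=(325,117),d=(192,139))
for k in 'abcd':
    p=ray(T,(150+U[k][0]/3.4-.35,90+U[k][1]/3.4-.35),H[k]+.017)[:2]; print(k,((p-P[k])*1000).round(1))
print(r.get_obs()["dq"].round(3))
E
```

```text
a [ 2.4 -2.3]
b [ 2.5 -0.9]
c [ 0.7 -0.9]
d [ 1.7 -1. ]
[ 0.     0.044 -0.019  0.     0.    -0.001]
```

All four are within 4 mm of their pad centres and the arm is clear of them. I'll let the arm settle and hand in.

Call:
step_arm --plan '[[[0,0,0],0,-1],[[0,0,0],0,-1],[[0,0,0],0,-1]]'

```text
t: 35.8
position: [0.4227, 0.0568, 0.2464]
tcp_rot: [3.112, 0.296, 0.051]
contact_force: [0.7, 0.1, -0.5]
opening: 0.0854
```

```bash
python3 -c "
from station import r
print(r.close_job())"
```

```text
the job is handed in; nothing more can be done
None
```

I set all four motors on the cork pads in order from the grey test box: a, b, c, d. The job was handed in at about 36 s of the 112 s allowed. Closing the job gives no verdict, so the result rests on my own checks.

- **Position:** In the last top picture, each motor's centre was within about 4 mm of its pad's centre (limit 13 mm). That offset is from a single view. In earlier measurements the two cameras disagreed by 1 to 7 mm along y.
- **Standing:** Both cameras showed all four upright, with the arm well clear and touching nothing.
- **Set-down force:** The highest wrist force I read while setting a motor down was about 19 N, for motor c. I only read it at the end of each move.
- **Tool tilt:** The tool slowly tilted as it moved, up to about 0.07 rad. I reduced this in free air before gripping b and d. Motor d touched down slightly tilted and settled upright when released.

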